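Swing the bamboo side board home against the tea tray

ROBOT

A 6-joint arm with a two-finger parallel gripper is mounted at the origin on the work surface. World frame = base frame: x ahead of the robot, y to its left, z up, the work surface at z = 0. Lengths are in mm, angles in rad, forces in N, time in s.
With the tool pointing down it reaches from about 300 to 775 mm from the base axis. Payload 14.6 kg.
Tool frame: the origin (TCP) lies on the mounting face of the last link; the fingertips stand 199 mm ahead of it and the grasp point (between the pads) lies 180 mm ahead of it; z points along the fingers, y is the line along which they close (so a half turn about z gives the same grasp; the last joint's range is limited). The gripper opens to 94 mm and grips with 3 to 60 N. Pads are 16 mm wide; open, the fingers measure 119 mm over their backs; the gripper's body (75 mm by 177 mm) begins 78 mm behind the grasp point.
Start: joints at [-1.271, 0.3, 1.521, -0, 1.321, -0.067], TCP at [197.239, -513.408, 404.646] pointing down, gripper open.
Joint ranges: [-3.03, 3.03], [-0.79, 2.21], [0.23, 2.52], [-1.04, 4.18], [0, 3.07], [-2.55, 2.55]. Speed limits (rad/s): [2.22, 2.22, 2.57, 3.14, 3.14, 3.14].

INTERFACE

Orientations are given as [roll, pitch, yaw] about the fixed x, y, z axes, in that order (R = Rz(yaw) Ry(pitch) Rx(roll)).
In Python, from cell import manip gives the robot as it stands. The module is installed in compiled form; this text tells all that it offers.
- The arm moves only by the shell command python3 -m creep 'ROWS' [FORCE]. ROWS is a JSON object of lists of equal length, an entry for each row: "slide": the shift along the world's x, y, z in cm, a list of three; "turn": the turn about the world's z in rad; "claw": the opening, from 0 (shut) to 1 (fully open). A call has 1 to 8 rows; each row shifts and turns the commanded pose from where the row before left it; what a row does not reach is not made up. A row lasts 1/8 s, in which the tool goes at most 62.5 mm and 10.7 degrees, less where a joint would pass 70% of its speed; a pose out of reach is approached as far as the arm can. A call with a gripper value outside its range is refused whole. The fingers move at their own pace and stop on an object; FORCE is the grip in N (left out, the last holds). Time passes only in rows, so rows that do not move let the fingers close. It gives the time, the measured TCP pose, the force, the opening and the grip force at its end, in the units of the state.
- manip.read_state(): the state, without advancing time (a new reading comes with each control period).
- manip.camera(name): name is "scene" or "side" or "wrist"; returns (picture, depth): 400x640x3 uint8, red, green, blue; 400x640 float32, mm along the optical axis (not along the pixel's ray), 0 where there is no reading.
- manip.calibration(name): a dict with "intrinsics" (3x3 intrinsics, pixels), "pose" (4x4, takes a point from camera to world coordinates). Camera axes: x right, y up, looking along -z (the intrinsics and any distortion apply to the point x, -y, -z); pixel columns grow to the right and rows downward; lengths in mm; the calibration is good to about 2 mm. A picture is of the moment at which its call begins: read the wrist's pose just before it. calibration takes no time and is no camera call; for the wrist camera it gives the pose at the moment of the call.
- manip.sign_off(): hands the job in; it is judged then, once.
Trained networks look in the newest picture that a camera, given by its name, has taken for a name from the list of things; names that differ only in an ending like _2 or _b are one class to them, and where a whole thing is asked for, a point or a joint stands for the part that bears it (a point fixed in the world has none). Each returns a list of dicts, best first, with "score" (0 to 1); they miss things now and then, are a little off and sometimes report something else, mostly with a low value. They report only what shows in the picture. A call takes as long as a camera call.
- manip.cut_out(query, camera): "mask" (400x640 bool, what is visible of it) and "position" ([column, row] in pixels, amid what is visible of it).
The state is a dict: "clock": time; "joints": joint angles; "qd": joint speeds; "effort": joint torques, N m; "eef_pos": TCP position; "eef_rot": TCP orientation; "wrist_force": force on the tool from outside, world axes, zero at the start; "moment": the same for the moment, N m; "finger_gap": finger opening in mm; "finger_force": force on a finger pad.
Only numpy, scipy, OpenCV 4.12 (cv2) and the standard library are available. Lean on these libraries where they do the work, as an engineer would, in place of code of your own. Each camera call takes 0.05 s, during which the arm holds its last target. There are 200 camera calls.

TASK

The light bamboo side board of the aluminium tea tray has been left swung out across the counter. Push it near its free end so that it pivots on its brass screw, flat on the counter, until it lies home alongside the tray, then let go of it. Leave the loose dark wooden board where it lies.

Things in the scene. Friction and masses are not known exactly. Their poses are not given: they have to be found in the camera images.
- bamboo_board: Light bamboo board, 15 mm thick, 0.2-0.4 kg, flat on the counter. Origin: underside, on the axis of its pivot hole; x runs to the free end, z up. Spans x -25 to 225 mm; 90 mm wide (y -45 to 45), 70 mm at x below 25. Turns on a fixed brass screw (22 mm head, top 24.5 mm up), held by friction only, 1.5 mm play. Starts 28-52 degrees clockwise (from above) of home; push its -y edge.
- bamboo_tip (a point): Middle of the bamboo board's free end, at (225, 0, 7.5) mm in the board's frame, same axes. When home it is at (110, -138) mm in the tray's frame.
- tray: Fixed aluminium box, closed latched lid, 280 (x) by 180 (y) by 45 mm high; origin: centre of underside, x along its length away from the robot, y left. The screw is at (-115, -138) mm. Home, the board's x axis lies along the tray's and its edge is 3 mm off the side face y = -90 mm, which stops it. A cup 45 mm high stands on the lid's +y half.
- dark_board: Loose dark brown wooden board, 250 (x) by 90 (y) by 15 mm, flat on the right of the counter; origin at the centre of its underside, x along its length. Not to be moved.

How it is judged (in metres and radians):
At the end, for the whole second after the job is handed in: The bamboo board lies flat and still, still on its screw, along the tray's side within 10 degrees, its free end within 20 mm of the home place along and across the tray; the dark board is within 20 mm of where it was (angle between the x axis of bamboo_board and the x axis of tray, either way round below 0.175 rad and y of bamboo_tip in the frame of tray between -0.158 and -0.118 m and x of bamboo_tip in the frame of tray between 0.09 and 0.13 m and angle between bamboo_board's own z axis and vertical below 0.1 rad and linear speed of bamboo_board below 0.02 m/s and distance of dark_board from where it was at the start of the episode below 0.02 m); the robot touches nothing.
It fails at once if the bamboo board is tipped up off the counter by more than about 11 degrees (angle between bamboo_board's own z axis and vertical above 0.2 rad).
It fails at once if the dark board is moved by more than 20 mm (distance of dark_board from where it was at the start of the episode above 0.02 m).
It also fails if it takes over 35 s, if anything falls off the work surface, if the arm or the gripper's body presses on something with over 40 N, if the wrist force passes 120 N, or if a joint passes its speed limit or range.

## Working session

There is one attempt and no reset: what is moved stays moved. The work goes in short steps, Python scripts to look and compute and a shell command to move; the robot and the scene stay as the last step left them, time stands still between calls to the robot, and variables do not carry over. Pictures are saved under pics/ and viewed, at most 10 in all, crops included, and the job is handed in when it is done.

```bash
mkdir -p pics; cat > h.py <<'E'
import numpy as np, cv2
from cell import manip
def pts(cam, depth, mask):
    c=manip.calibration(cam); K=np.array(c["intrinsics"]); T=np.array(c["pose"])
    v,u=np.nonzero(mask&(depth>0)); d=depth[v,u]
    p=np.stack([(u-K[0,2])/K[0,0]*d,-(v-K[1,2])/K[1,1]*d,-d,np.ones_like(d)])
    return (T@p)[:3].T
E
python3 - <<'E'
from h import *
print(manip.read_state())
for cam in ("scene","side"):
    im,d=manip.camera(cam); cv2.imwrite(f"pics/{cam}0.png",im[:,:,::-1])
    print(cam,{k:np.round(v,1).tolist() for k,v in manip.calibration(cam).items()})
    for q in ("bamboo_board","dark_board","tray"):
        for r in manip.cut_out(q,cam)[:2]:
            P=pts(cam,d,r["mask"]); 
            print(q,r["score"],r["position"],r["mask"].sum(),len(P))
            if len(P)<50: continue
            print(" z pct",np.percentile(P[:,2],[5,25,50,75,95]).round(1))
            m=np.median(P[:,2]); Q=P[abs(P[:,2]-(45 if q=="tray" else 15))<5]
            if len(Q)>50:
                rc=cv2.minAreaRect(Q[:,:2].astype(np.float32)); print(" rect",np.round(rc[0],1),np.round(rc[1],1),rc[2]); print(cv2.boxPoints(rc).round(0).tolist())
E
```

```text
{'clock': 0.0, 'joints': array([-1.27060578e+00,  3.00436198e-01,  1.52162775e+00, -1.86543188e-05,
        1.32071847e+00, -6.65806987e-02]), 'qd': array([-0.00050028, -0.00102273,  0.00028083,  0.00104972, -0.00048977,
        0.00019407]), 'effort': array([ 1.34010730e-03, -5.31801724e+01, -3.52733302e+01,  7.09013594e-02,
        2.43357383e-02, -5.32563092e-05]), 'eef_pos': array([ 197.22271021, -513.36857243,  404.08560008]), 'eef_rot': array([-3.14040432e+00, -6.11286327e-05,  3.66775833e-01]), 'wrist_force': array([ 0.26159515,  0.69776232, -1.27205869]), 'moment': array([0.02021822, 0.01085059, 0.07013661]), 'finger_force': 0.0, 'finger_gap': 93.6499022793963}
scene {'intrinsics': [[402.6, 0.0, 325.3], [0.0, 402.6, 198.0], [0.0, 0.0, 1.0]], 'pose': [[0.2, -0.8, 0.5, 1136.3], [1.0, 0.2, -0.1, -270.0], [0.0, 0.5, 0.8, 956.8], [0.0, 0.0, 0.0, 1.0]]}
bamboo_board 0.97 [352.8, 185.0] 2228 2214
 z pct [11.1 14.4 15.8 17.1 19.1]
 rect [509.5 -26.2] [ 90.8 252.1] 39.175384521484375
[[395.0, 43.0], [554.0, -153.0], [624.0, -95.0], [465.0, 100.0]]
dark_board 0.92 [204.6, 214.3] 2798 2
[... 411 characters left out ...]
 0.0, 1.0]], 'pose': [[-1.0, 0.2, -0.2, 389.5], [-0.3, -0.7, 0.7, 631.7], [0.0, 0.7, 0.7, 719.7], [0.0, 0.0, 0.0, 1.0]]}
bamboo_board 0.76 [336.3, 238.1] 3090 3083
 z pct [ 9.1 13.6 14.5 15.4 16.7]
 rect [511.8 -25. ] [ 90.7 252.2] 38.244544982910156
[[398.0, 46.0], [554.0, -152.0], [626.0, -96.0], [469.0, 102.0]]
dark_board 0.69 [366.9, 140.4] 1710 1704
 z pct [ 2.8 12.7 14.2 15.4 16.9]
 rect [ 508.2 -449.9] [ 96.3 249.8] 80.83778381347656
[[377.0, -478.0], [624.0, -517.0], [639.0, -422.0], [393.0, -382.0]]
tray 0.74 [291.3, 308.3] 12598 12551
 z pct [14.8 43.2 44.4 45.3 46.5]
 rect [571.3 179.7] [182.6 287.7] 84.80974578857422
[[420.0, 102.0], [706.0, 76.0], [723.0, 258.0], [436.0, 284.0]]
```

View pics/scene0.png

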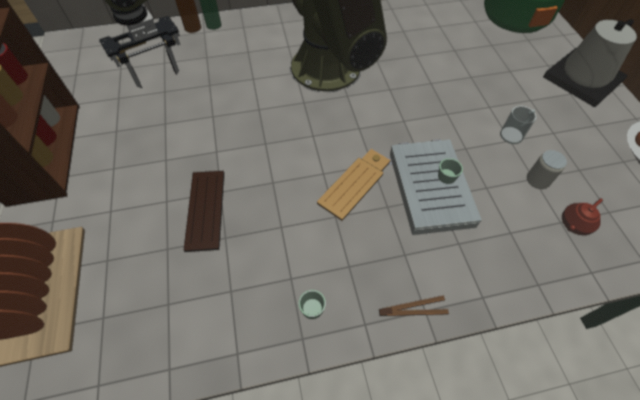

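```bash
python3 - <<'E'
import numpy as np
p=np.array([446.5,51.5])
prev=np.array([197.2,-513.4]);pt=.367
for deg,off in [(-51.3,88)]+[(a,54) for a in (-51.3,-45,-39,-33,-27,-21,-16,-12,-9,-7,-5.5,-5)]:
    a=np.radians(deg);R=np.array([[np.cos(a),-np.sin(a)],[np.sin(a),np.cos(a)]])
    q=p+R@[200,-off];y=a+np.pi/2
    print(deg,q.round(0),"yaw",round(y,2),"slide cm",((q-prev)/10).round(2),"turn",round(y-pt,3));prev=q;pt=y
E
```

```text
-51.3 [ 503. -160.] yaw 0.68 slide cm [30.57 35.38] turn 0.308
-51.3 [ 529. -138.] yaw 0.68 slide cm [2.65 2.13] turn 0.0
-45 [ 550. -128.] yaw 0.79 slide cm [2.03 1.02] turn 0.11
-39 [ 568. -116.] yaw 0.89 slide cm [1.82 1.18] turn 0.105
-33 [ 585. -103.] yaw 0.99 slide cm [1.69 1.36] turn 0.105
-27 [600. -87.] yaw 1.1 slide cm [1.54 1.53] turn 0.105
-21 [614. -71.] yaw 1.2 slide cm [1.37 1.68] turn 0.105
-16 [624. -56.] yaw 1.29 slide cm [1.   1.51] turn 0.087
-12 [631. -43.] yaw 1.36 slide cm [0.7  1.26] turn 0.07
-9 [636. -33.] yaw 1.41 slide cm [0.47 0.98] turn 0.052
-7 [638. -26.] yaw 1.45 slide cm [0.28 0.67] turn 0.035
-5.5 [640. -21.] yaw 1.47 slide cm [0.2  0.51] turn 0.026
-5 [641. -20.] yaw 1.48 slide cm [0.06 0.17] turn 0.009
```

The picture shows the bamboo board at (353,185) with its hole end at (376,157), the tray at (435,185) and the dark board clear at (204,210). The robot's path is free. I'll move above the approach point with the fingers shut.

```bash
python3 -m creep '{"slide":[[3.8,4.4,0],[3.8,4.4,0],[3.8,4.4,0],[3.8,4.4,0],[3.8,4.4,0],[3.8,4.4,0],[3.8,4.4,0],[3.8,4.4,0]],"turn":[0.04,0.04,0.04,0.04,0.04,0.04,0.04,0.03],"claw":[0,0,0,0,0,0,0,0]}' 20
```

```text
clock: 1.4
eef_pos: [502.2, -159.7, 404.9]
eef_rot: [3.141, -0.0, 0.678]
wrist_force: [1.4, 0.3, -0.2]
finger_gap: 17.3
finger_force: 0.0
```

```bash
python3 -m creep '{"slide":[[0,0,-4],[0,0,-4],[0,0,-4],[0,0,-3],[0,0,-2],[0,0,-2],[0,0,-0.9],[0,0,0]],"turn":[0,0,0,0,0,0,0,0],"claw":[0,0,0,0,0,0,0,0]}'
```

```text
clock: 2.4
eef_pos: [501.2, -161.4, 205.5]
eef_rot: [-3.141, 0.0, 0.677]
wrist_force: [1.0, -0.4, -0.1]
finger_gap: 0.5
finger_force: 0.0
```

```bash
python3 -m creep '{"slide":[[1.0,0.8,0],[1.0,0.8,0],[0.7,0.6,0],[1.0,0.5,0],[1.0,0.5,0],[0.9,0.6,0],[0.9,0.6,0],[0,0,0]],"turn":[0,0,0,0.055,0.055,0.052,0.052,0],"claw":[0,0,0,0,0,0,0,0]}'
python3 - <<'E'
from h import *
im,d=manip.camera("side"); cv2.imwrite("pics/side1.png",im[:,:,::-1])
for r in manip.cut_out("bamboo_board","side")[:1]:
    P=pts("side",d,r["mask"]);Q=P[abs(P[:,2]-15)<5];rc=cv2.minAreaRect(Q[:,:2].astype(np.float32))
    print(r["score"],rc,cv2.boxPoints(rc).round(0).tolist())
E
```

```text
clock: 3.4
eef_pos: [566.7, -116.8, 205.6]
eef_rot: [3.141, -0.0, 0.892]
wrist_force: [0.6, -0.5, 0.3]
finger_gap: 0.4
finger_force: 0.0
```

View pics/side1.png

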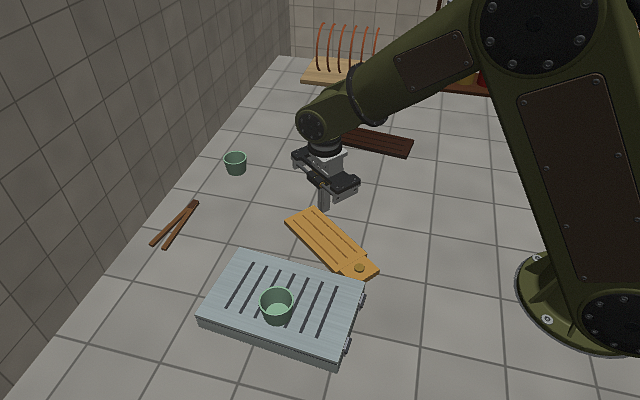

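The side view shows the fingers at (325,205) against the board's near edge. The board has turned and lies flat, with its screw at (360,268). The tray's latches are on its robot-side face. I'll keep pushing along the arc.

```bash
python3 -m creep '{"slide":[[0.9,0.7,0],[0.8,0.7,0],[0.8,0.8,0],[0.8,0.8,0],[0.7,0.8,0],[0.7,0.8,0],[0.5,0.8,0],[0.5,0.7,0]],"turn":[0.052,0.052,0.052,0.052,0.052,0.052,0.044,0.044],"claw":[0,0,0,0,0,0,0,0]}'
python3 -m creep '{"slide":[[0.4,0.6,0],[0.4,0.6,0],[0.2,0.5,0],[0.2,0.5,0],[0.1,0.3,0],[0.1,0.3,0],[0,0,0],[0,0,0]],"turn":[0.035,0.035,0.03,0.03,0.02,0.015,0,0],"claw":[0,0,0,0,0,0,0,0]}'
cat > m.py <<'E'
from h import *
import sys
for cam in ("scene","side"):
    im,d=manip.camera(cam); cv2.imwrite(f"pics/{cam}{sys.argv[1]}.png",im[:,:,::-1])
    for q in ("bamboo_board","dark_board"):
      for r in manip.cut_out(q,cam)[:1]:
        P=pts(cam,d,r["mask"]);Q=P[abs(P[:,2]-15)<5];rc=cv2.minAreaRect(Q[:,:2].astype(np.float32))
        print(cam,q,r["score"],rc,cv2.boxPoints(rc).round(0).tolist())
E
python3 m.py 2
```

```text
clock: 4.5
eef_pos: [623.5, -55.9, 205.6]
eef_rot: [-3.141, 0.0, 1.294]
wrist_force: [-0.4, -0.8, 1.8]
finger_gap: 0.5
finger_force: 1.0
clock: 5.5
eef_pos: [637.2, -28.4, 205.6]
eef_rot: [-3.141, -0.0, 1.456]
wrist_force: [-0.7, -0.5, -0.1]
finger_gap: 0.6
finger_force: 0.0
scene bamboo_board 0.61 ((588.5236206054688, 39.60115051269531), (75.96905517578125, 166.34542846679688), 83.18479919433594) [[501.0, 12.0], [667.0, -8.0], [676.0, 67.0], [510.0, 87.0]]
scene dark_board 0.55 ((507.0124816894531, -453.5238037109375), (91.07789611816406, 252.99314880371094), 81.84522247314453) [[375.0, -481.0], [626.0, -517.0], [639.0, -426.0], [388.0, -391.0]]
side bamboo_board 0.57 ((544.5217895507812, 29.90155029296875), (78.71617126464844, 249.1995391845703), 84.50160217285156) [[417.0, 3.0], [665.0, -21.0], [672.0, 57.0], [424.0, 81.0]]
side dark_board 0.58 ((479.8087463378906, -448.2142028808594), (96.62973022460938, 192.298583984375), 82.14433288574219) [[378.0, -483.0], [568.0, -509.0], [582.0, -413.0], [391.0, -387.0]]
```

```bash
python3 -m creep '{"slide":[[0.1,0.2,0],[0,0.2,0],[0,0.1,0],[0,0,0],[0,0,0]],"turn":[0.01,0.01,0,0,0],"claw":[0,0,0,0,0]}'
python3 -m creep '{"slide":[[0,-0.5,0],[0,-1.5,0],[0,-3,0],[0,-3,0],[0,0,4],[0,-2,6],[0,-4,4],[0,-5,3]],"turn":[0,0,0,0,0,0,0,0],"claw":[0,0,0,0,0,0,0,0]}'
python3 -m creep '{"slide":[[-4,-4,0],[-4,-4,0],[-4,-4,0],[-4,-4,0],[-4,-2,0],[-4,0,0],[0,0,0],[0,0,0]],"turn":[0,0,0,0,0,0,0,0],"claw":[0,0,0,0,0,0,0,0]}'
python3 m.py 3
```

```text
clock: 6.42
eef_pos: [638.2, -23.3, 205.6]
eef_rot: [-3.141, -0.0, 1.476]
wrist_force: [0.0, 0.2, 0.4]
finger_gap: 0.5
finger_force: 0.0
clock: 7.42
eef_pos: [637.8, -214.8, 377.4]
eef_rot: [3.14, 0.001, 1.476]
wrist_force: [-0.8, 0.6, -0.4]
finger_gap: 0.1
finger_force: 0.0
clock: 8.43
eef_pos: [398.3, -393.6, 375.2]
eef_rot: [3.141, 0.0, 1.475]
wrist_force: [-0.1, 0.5, 0.6]
finger_gap: 0.6
finger_force: 0.0
scene bamboo_board 0.57 ((543.4466552734375, 40.58972930908203), (91.16249084472656, 254.62771606445312), 84.2684555053711) [[412.0, 8.0], [666.0, -17.0], [675.0, 73.0], [421.0, 99.0]]
scene dark_board 0.68 ((507.4780578613281, -453.53399658203125), (91.26428985595703, 252.81317138671875), 81.57360076904297) [[376.0, -480.0], [626.0, -517.0], [639.0, -427.0], [389.0, -390.0]]
side bamboo_board 0.59 ((545.1194458007812, 33.80799102783203), (78.32467651367188, 250.4501953125), 83.14177703857422) [[416.0, 10.0], [665.0, -20.0], [674.0, 58.0], [425.0, 88.0]]
side dark_board 0.66 ((508.20587158203125, -453.0469665527344), (98.1673355102539, 249.67298889160156), 82.52008819580078) [[378.0, -485.0], [626.0, -518.0], [638.0, -421.0], [391.0, -388.0]]
```

View pics/scene3.png

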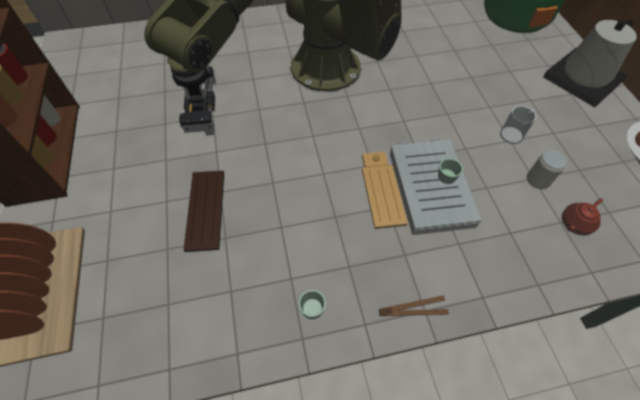

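The board lies beside the tray, from (376,158) to (390,224). Its tip measures about (110, -141) mm in the tray frame, within a degree of parallel. The dark board hasn't moved and the arm is clear, so I'm handing in.

```bash
python3 -c "
from cell import manip
print(manip.sign_off())"
```

```text
the job is handed in; nothing more can be done
None
```

The bamboo board is home alongside the tray: its tip measured about 3 mm from its home place and its angle about 1° off parallel. The dark board has not moved, the arm is clear of everything, and the job was handed in at about 8.5 s, with no verdict returned.

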